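# Seat the slide carrier and hold the dispensing pen over its ring

## Task

Get the slide ready for spotting: put the white slide carrier with the blue band flat into its own blue nest and let go of it. Then draw the orange dispensing pen upward out of its stand, carry it over the tube rack with the needle higher than the tubes, and stop with it upright and still, its needle tip above the middle of the ring on the carrier, less than a centimetre up but never touching the carrier. Finish while holding the pen there; do not knock the tube rack or the two bottles.

Things in the scene. Friction and masses are not known exactly. Their poses are not given: they have to be found in the camera images.
- carrier_centre (a point): Centre (half-way up) of the loose slide carrier, a white block 40 (its x) x 50 (its y) x 24 mm high with a blue band round its sides, a clear glass slide inlaid in its top and a black inked ring on it. About 80 g. It starts flat on the table; z up. Grasp it across its 40 mm width (fingers closing along its x).
- ring (a point): Centre of the inked ring (16 mm across) on the carrier's top face, 9 mm from the carrier's centre towards its +y end and 12 mm above the carrier's centre; axes as the carrier's. At the other (-y) end of the glass lies a blue stripe.
- blue_nest_floor (a point): Centre of the pocket floor of the blue nest, the place for the carrier: a fixed low blue tray 68 (its x) x 58 (its y) x 11 mm. The pocket is 56 mm along the nest's x and 46 mm along its y, so the carrier's 50 mm side goes along the nest's x (either way round) with 3 mm to spare all round; the floor is 6 mm above the table and the 6 mm wide rim stands 5 mm above the floor. z up.
- yellow_nest_floor (a point): The same point of an identical yellow nest, not to be used. It stays empty; the two nests change places.
- pen_stand: Fixed black block 50 x 50 x 72 mm high on a 66 mm square foot, origin at the centre of its underside. A 22 mm upright bore, open at the top, holds the pen.
- pen_grip (a point): Middle of the pen's orange cylindrical grip, 20 mm in diameter and 46 mm long (from 23 mm below to 23 mm above this point), which stands free above the stand; a 10 mm long, 14 mm wide white cap is above it. z is the pen's axis, pointing away from the needle. The pen is round, 120 mm long, about 60 g, and rests by its flange (28 mm across, 23 to 27 mm below this point) on the stand's top; 60 mm of it is in the bore, so lift it straight up by at least 65 mm to draw it out.
- pen_tip (a point): Tip of the pen's needle, on its axis 87 mm below pen_grip. Starts 12 mm above the table inside the stand.
- rack: White tube rack 62 (its x) x 198 (its y) x 55 mm with five capped tubes fixed in it, their tops 77 mm above the table; it stands between the pen stand and the nests. Origin: centre of its underside. Loose: leave it alone.
- oil_bottle: Brown dropper bottle with black top, 30 mm wide, 91 mm high, standing behind the nests. Origin: centre of its underside. Leave it alone.
- stain_bottle: Brown bottle with white cap, 42 mm wide, 92 mm high, standing behind the nests. Origin: centre of its underside. Leave it alone.
Things that resemble listed ones, but are neither listed nor needed, are in the scene too. Of the things that look like the part that bears blue_nest_floor, the larger one is meant.

How it is judged:
By the outcome, as a careful person would: the job done as asked, in the order asked, and still so for the second after the job is handed in, while the arm keeps its last pose, push and grip.
It also fails if it takes over 64 s, if anything falls off the work surface, if the arm or the gripper's body presses on something with over 40 N, if the wrist force passes 120 N, or if a joint passes its speed limit or range.

## Robot

A 6-joint arm with a two-finger parallel gripper is mounted at the origin on a cart in front of the work surface, level with it; the furniture and walls round the work are solid. World frame = base frame: x ahead of the robot, y to its left, z up, the work surface at z = 0. Lengths are in mm, angles in rad, forces in N, time in s.
With the tool pointing down it reaches from about 325 to 875 mm from the base axis. Payload 4.4 kg.
Tool frame: the origin (TCP) lies on the centre line of the jaws, within the pads' length; the fingertips stand ahead of it and the grasp point (between the pads) lies 6 mm ahead of it (ctrl.tcp_to_tips is the z of the fingertips in the tool frame, in mm); z points along the fingers, y is the line along which they close (so a half turn about z gives the same grasp; the last joint's range is limited). The gripper opens to 85 mm and grips with 20 to 120 N. Pads are 22 mm wide; open, the fingers measure 114 mm over their backs; the gripper's body (76 mm by 85 mm) begins 54 mm behind the grasp point. The pads swing forward as they close: fully open they stand 13 mm farther back than shut.
Start: joints at [-1.429, 0.207, 1.542, -0, 1.393, -0.15], TCP at [165.401, -550.699, 256.282] pointing down, gripper open.
Joint ranges: [-2.73, 2.73], [-0.86, 2.22], [0.23, 2.46], [-1.11, 4.25], [0.08, 2.63], [-2.82, 2.82]. Speed limits (rad/s): [2.79, 2.79, 3.14, 3.14, 3.14, 3.14].

## Interface

Orientations are given as a 3x3 rotation matrix whose columns are the frame's x, y, z axes.
In Python, from plant import ctrl, sensors, optics gives the robot as it stands. Calls block until the motion is done:
- ctrl.move_ptp(position, orientation): joint-space move of the TCP to a pose.
- ctrl.move_l(position, rot=None, vel=150, threshold=None): straight line of the TCP; rot=None keeps the orientation; vel is the mean speed in mm/s. With threshold (N) it stops when the force on the tool has changed by that much, and returns True; else False.
- ctrl.set_joints(angles): joint-space move.
- ctrl.gripper_to(opening, force=None): finger opening in mm; force is the grip in N (None keeps the last); returns when the fingers have stopped.
- ctrl.hold(seconds).
- ctrl.solve_ik(position, orientation): joint angles nearest the present ones, or None.
- sensors.read_state(): the state.
- optics.grab_frame(name): name is "side" or "top" or "wrist"; returns (picture, depth): 384x512x3 uint8, red, green, blue; 384x512 float32, mm along the optical axis (not along the pixel's ray), 0 where there is no reading.
- optics.camera_params(name): a dict with "mtx" (3x3 intrinsics, pixels), "R" (3x3) and "t" (3): a world point X has camera coordinates R X + t; the wrist camera has in their place "T_tool_cam" (4x4, takes a point from camera to tool coordinates, whose origin is the TCP and whose axes are the flange's). Camera axes: x right, y down, z forward; pixel columns grow to the right and rows downward; lengths in mm; the calibration is good to about 2 mm. A picture is of the moment at which its call begins: read the wrist's pose just before it. camera_params takes no time and is no camera call.
A pose or a line that the arm cannot do raises ctrl.MotionError and nothing moves.
- ctrl.finish_job(): hands the job in, once; it reports no verdict.
The state is a dict: "t": time; "q": joint angles; "qvel": joint speeds; "tau": joint torques, N m; "eef_pos": TCP position; "eef_rot": TCP orientation; "force": force on the tool from outside, world axes, zero at the start; "wrist_torque": the same for the moment, N m; "grip_width": finger opening in mm.
Only numpy, scipy, OpenCV 4.12 (cv2) and the standard library are available. Lean on these libraries where they do the work, as an engineer would, in place of code of your own. Each camera call takes 0.05 s, during which the arm holds its last target. There are 200 camera calls.

## Working session

There is one attempt and no reset: what is moved stays moved. The work goes in short steps, each a Python script; the robot and the scene stay as the last script left them, time stands still between calls to the robot, and variables do not carry over. Pictures are saved under pics/ and viewed, on a budget of 10 in all, crops included, one or two more only if the job needs it, and the job is handed in when it is done.

```bash
ls; mkdir -p pics; python3 - <<'E'
from plant import ctrl,sensors,optics
import cv2,numpy as np
for n in("top","side"):
    p,d=optics.grab_frame(n); cv2.imwrite(f"pics/{n}0.png",p[:,:,::-1]); np.save(f"pics/{n}0.npy",d)
    c=optics.camera_params(n); print(n,c["mtx"].round(1).tolist(),c["R"].round(3).tolist(),c["t"].round(1),(-c["R"].T@c["t"]).round(0))
c=optics.camera_params("wrist");print(c["mtx"].round(1).tolist(),c["T_tool_cam"].round(3).tolist());print(ctrl.tcp_to_tips,sensors.read_state()["t"])
E
```

```text
pics
top [[372.5, 0.0, 255.5], [0.0, 372.5, 191.0], [0.0, 0.0, 1.0]] [[0.012, -1.0, -0.023], [-0.996, -0.01, -0.088], [0.087, 0.024, -0.996]] [138.4 591.8 957.7] [ 504.  122. 1009.]
side [[397.8, 0.0, 256.0], [0.0, 397.8, 191.2], [0.0, 0.0, 1.0]] [[-0.856, 0.517, -0.012], [0.333, 0.534, -0.777], [-0.396, -0.669, -0.629]] [ 447.7 -202.6 1304.6] [967. 749. 668.]
[[276.8, 0.0, 256.3], [0.0, 276.8, 186.4], [0.0, 0.0, 1.0]] [[0.001, -0.95, -0.313, 80.78], [1.0, 0.001, -0.001, 1.489], [0.001, -0.313, 0.95, -117.548], [0.0, 0.0, 0.0, 1.0]]
25.0 0.1
```

View pics/top0.png

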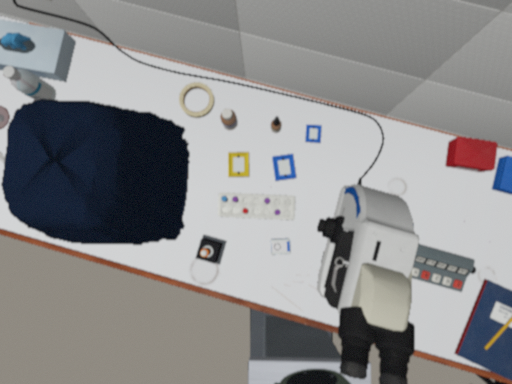

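View pics/side0.png

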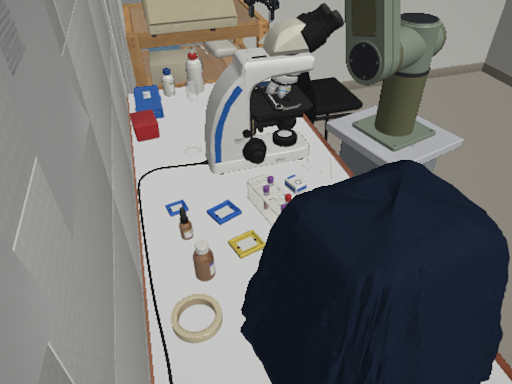

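Top view: carrier at (281,246), blue nest at (284,167) with a small decoy at (314,133), yellow nest at (238,165), rack at (257,206), and the pen stand at (209,250). A microscope sits on the right and a dark bag on the left. The side view shows the nests, but the bag hides the pen stand. Next I'll localise from the top view.

```bash
cat > h.py <<'E'
from plant import ctrl,sensors,optics
import cv2,numpy as np
def cam(n):
    c=optics.camera_params(n)
    if n=="wrist":
        s=sensors.read_state(); T=np.eye(4);T[:3,:3]=s["eef_rot"];T[:3,3]=s["eef_pos"]
        W=T@c["T_tool_cam"]; return c["mtx"],W[:3,:3],W[:3,3]
    return c["mtx"],c["R"].T,-c["R"].T@c["t"]
def onplane(C,uv,z):
    K,R,o=C; uv=np.atleast_2d(uv).astype(float)
    d=(R@np.linalg.inv(K)@np.c_[uv,np.ones(len(uv))].T).T
    return o+d*((z-o[2])/d[:,2])[:,None]
def cloud(C,d):
    K,R,o=C; v,u=np.indices(d.shape); p=np.stack([u,v,np.ones_like(u)],-1)@np.linalg.inv(K).T*d[...,None]
    return p@R.T+o
def rect(C,mask,z,hull=True):
    "largest blob: minAreaRect of its contour on plane z: centre, size, angle(deg) of long side"
    cs,_=cv2.findContours(mask.astype(np.uint8),cv2.RETR_EXTERNAL,cv2.CHAIN_APPROX_NONE)
    c=max(cs,key=cv2.contourArea)[:,0]
    P=onplane(C,c,z)[:,:2].astype(np.float32)
    (x,y),(w,h),a=cv2.minAreaRect(P)
    if w<h: w,h,a=h,w,a+90
    return np.array([x,y]),(w,h),(a+90)%180-90
def yaw(a,flip=False):
    "tool down, y axis (closing) along world angle a (rad)"
    y=np.array([np.cos(a),np.sin(a),0]); z=np.array([0,0,-1.]); return np.c_[np.cross(y,z),y,z]
E
python3 - <<'E'
from h import *
p=cv2.imread("pics/top0.png"); d=np.load("pics/top0.npy"); C=cam("top"); X=cloud(C,d)
hsv=cv2.cvtColor(p,cv2.COLOR_BGR2HSV)
def box(m,u0,v0,u1,v1):
    o=np.zeros_like(m);o[v0:v1,u0:u1]=m[v0:v1,u0:u1];return o
blue=cv2.inRange(hsv,(100,100,60),(130,255,255))
yel=cv2.inRange(hsv,(20,100,80),(35,255,255))
print("blue nest",rect(C,box(blue,268,148,302,188),11))
print("yel nest",rect(C,box(yel,220,145,255,185),11))
H=(X[...,2]*(d>0))
print("table z",np.median(X[215:240,300:315,2]))
for n,b,z0,z1 in[("carrier",(265,232,298,262),12,40),("rack",(210,185,305,228),35,62),("stand",(185,228,235,290),55,80),("stain",(215,100,245,135),70,110),("oil",(265,110,290,140),50,110),("scope",(310,180,425,384),30,600),("bag",(0,90,195,250),20,600)]:
    m=box(((H>z0)&(H<z1)).astype(np.uint8),*b); P=X[m>0]
    print(n,len(P),P.min(0).round(),P.max(0).round(),np.median(P,0).round(), [np.round(q,1) for q in cv2.minAreaRect(P[:,:2].astype(np.float32))])
org=box(cv2.inRange(hsv,(5,100,80),(18,255,255)),195,235,225,265); v,u=np.nonzero(org); print("orange",len(u),X[v,u].mean(0) if len(u) else 0)
big=cv2.resize(p[225:295,180:305],None,fx=6,fy=6,interpolation=cv2.INTER_CUBIC);cv2.imwrite("pics/c1.png",big)
E
```

```text
blue nest (array([658.01654053,  69.77254486]), (62.81665802001953, 53.479862213134766), 8.515432357788086)
yel nest (array([664.58856201, 192.55157471]), (60.496395111083984, 51.68617248535156), 0.8163709044456482)
table z -0.0993273425622192
carrier 305 [428.  53.  14.] [468. 103.  29.] [447.  79.  24.] [array([447.7,  77.7]), array([39.3, 50.2]), np.float64(0.9)]
rack 1406 [519.  43.  37.] [585. 241.  60.] [551. 142.  55.] [array([551.4, 142.4]), array([198.1,  61.9]), np.float64(88.1)]
stand 349 [408. 233.  55.] [467. 293.  78.] [439. 258.  72.] [array([436.1, 262.4]), array([50. , 50.5]), np.float64(74.4)]
stain 109 [770. 205.  70.] [795. 231.  95.] [781. 218.  91.] [array([782.1, 217.7]), array([26.4, 24.6]), np.float64(87.0)]
oil 50 [762.  85.  50.] [776. 101.  91.] [768.  94.  73.] [array([769.2,  93.2]), array([16.1, 13.3]), np.float64(87.4)]
scope 15573 [ 214. -289.   30.] [616.  35. 407.] [403. -72. 308.] [array([402.2, -69.7]), array([283.9, 400.3]), np.float64(39.8)]
bag 23388 [449. 315.  20.] [864. 850. 360.] [605. 448. 315.] [array([656.6, 582.9]), array([534.7, 414.9]), np.float64(89.9)]
orange 29 [434.20503186 262.51209617 100.86388417]
```

View pics/c1.png

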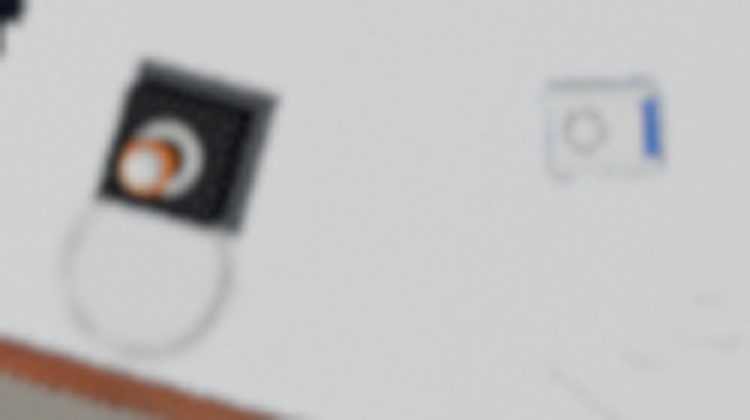

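Close crop: pen cap at about (204,252), with the white flange ring beside it. The carrier's ring is towards world +y and its stripe towards -y. Next: clearances and IK.

```bash
python3 - <<'E'
from h import *
d=np.load("pics/top0.npy"); X=cloud(cam("top"),d)[d>0]
S=X[(X[:,1]<35)&(X[:,1]>-320)&(X[:,0]>100)&(X[:,0]<650)&(X[:,2]>25)&(X[:,2]<700)]
print("scope max z",S[:,2].max())
for x in range(150,650,50):
    s=S[(S[:,0]>=x)&(S[:,0]<x+50)]
    if len(s): print(x,"ymax by z<100,<200,<300,<450:",[ (round(float(s[(s[:,2]>=a)&(s[:,2]<b),1].max())) if ((s[:,2]>=a)&(s[:,2]<b)).any() else None) for a,b in((25,100),(100,200),(200,300),(300,600))], "zmax",round(float(s[:,2].max())))
B=X[(X[:,1]>300)&(X[:,1]<420)&(X[:,0]<650)&(X[:,0]>350)&(X[:,2]>20)]
for x in range(400,650,50):
    b=B[(B[:,0]>=x)&(B[:,0]<x+50)]
    print("bag",x,[(z,round(float(b[b[:,2]>z,1].min())) if (b[:,2]>z).any() else None) for z in(20,100,200,300)])
s=sensors.read_state();print(s["eef_rot"].round(2).tolist())
for nm,p,a in[("up",(165,-551,520),None),("back",(120,-420,560),None)]+[(f"carr{k}",(447.7,77.7,z),k) for k in(1,181) for z in(31,520)]+[(f"nest{k}",(658,70,z),k) for k in(98.5,-81.5) for z in(40,200)]+[(f"pen{k}",(435,262,z),k) for k in(0,180,90,-90,45,-135,135,-45) for z in(109,330)]:
    R=s["eef_rot"] if a is None else yaw(np.radians(a)); q=ctrl.solve_ik(np.array(p,float),R)
    print(nm,p[2],None if q is None else np.round(q,2))
E
```

```text
scope max z 406.9757314421453
200 ymax by z<100,<200,<300,<450: [None, None, 35, 28] zmax 375
250 ymax by z<100,<200,<300,<450: [None, None, None, -2] zmax 407
300 ymax by z<100,<200,<300,<450: [-21, -12, -18, -5] zmax 392
350 ymax by z<100,<200,<300,<450: [-22, -12, -21, -12] zmax 380
400 ymax by z<100,<200,<300,<450: [-27, -24, -35, -39] zmax 370
450 ymax by z<100,<200,<300,<450: [-12, -37, -48, -52] zmax 312
500 ymax by z<100,<200,<300,<450: [-14, -50, -61, -66] zmax 309
550 ymax by z<100,<200,<300,<450: [-72, -74, -74, None] zmax 246
600 ymax by z<100,<200,<300,<450: [-85, -93, None, None] zmax 131
bag 400 [(20, None), (100, None), (200, None), (300, None)]
bag 450 [(20, 344), (100, 364), (200, 389), (300, None)]
bag 500 [(20, 342), (100, 352), (200, 381), (300, 405)]
bag 550 [(20, 339), (100, 355), (200, 379), (300, 404)]
bag 600 [(20, 336), (100, 350), (200, 373), (300, 400)]
[[0.96, 0.29, -0.0], [0.29, -0.96, 0.0], [0.0, -0.0, -1.0]]
up 520 [-1.43  0.15  1.08  0.    1.91 -0.15]
back 560 [-1.49 -0.14  1.3  -0.    1.99 -0.21]
carr1 31 [-0.02  0.29  1.99 -0.    0.86 -0.04]
carr1 
[... 356 characters left out ...]
.    1.53  0.37]
pen180 109 [ 0.37  0.24  1.83 -0.    1.06 -2.77]
pen180 330 [ 0.37  0.01  1.6  -0.    1.53 -2.77]
pen90 109 [ 0.37  0.24  1.83 -0.    1.06 -1.2 ]
pen90 330 [ 0.37  0.01  1.6  -0.    1.53 -1.2 ]
pen-90 109 [ 0.37  0.24  1.83 -0.    1.06  1.94]
pen-90 330 [ 0.37  0.01  1.6  -0.    1.53  1.94]
pen45 109 [ 0.37  0.24  1.83 -0.    1.06 -0.41]
pen45 330 [ 0.37  0.01  1.6  -0.    1.53 -0.41]
pen-135 109 [ 0.37  0.24  1.83 -0.    1.06  2.73]
pen-135 330 [ 0.37  0.01  1.6  -0.    1.53  2.73]
pen135 109 [ 0.37  0.24  1.83 -0.    1.06 -1.98]
pen135 330 [ 0.37  0.01  1.6  -0.    1.53 -1.98]
pen-45 109 [ 0.37  0.24  1.83 -0.    1.06  1.16]
pen-45 330 [ 0.37  0.01  1.6  -0.    1.53  1.16]
```

```bash
python3 - <<'E'
from h import *
rng=np.random.default_rng(0);A=[];b=[]
R=yaw(0.0)
for i in range(40):
    p=np.array([rng.uniform(380,700),rng.uniform(0,250),rng.uniform(40,500)]);q=ctrl.solve_ik(p,R)
    if q is None: continue
    s=q[1]+q[2]; c,sn=np.cos,np.sin
    fx=p[0]*c(q[0])+p[1]*sn(q[0]); 
    A+=[[1,0,sn(q[1]),sn(s),c(s)],[0,1,c(q[1]),c(s),-sn(s)]];b+=[fx,p[2]]
x,res,*_=np.linalg.lstsq(np.array(A),np.array(b),rcond=None);print("a h L1 c b",x.round(1),res)
a,h,L1,cc,bb=x
for z in(31,150,300,540):
    q=ctrl.solve_ik(np.array([447.7,77.7,z]),R); s=q[1]+q[2]
    e=np.array([a+L1*np.sin(q[1]),L1*np.cos(q[1])]); w=e+np.array([cc*np.sin(s)+bb*np.cos(s),cc*np.cos(s)-bb*np.sin(s)])
    print(z,"elbow",e.round(),"wrist",w.round(),"(z rel shoulder) tool z-w:",z-w[1])
E
```

```text
a h L1 c b [ -0.   -8.3 455.  499.6  94.1] [3.54782518e-24]
31 elbow [129. 436.] wrist [446.  39.] (z rel shoulder) tool z-w: -8.299999999999727
150 elbow [ 32. 454.] wrist [446. 158.] (z rel shoulder) tool z-w: -8.300000000000011
300 elbow [-41. 453.] wrist [446. 308.] (z rel shoulder) tool z-w: -8.29999999999984
540 elbow [-53. 452.] wrist [446. 548.] (z rel shoulder) tool z-w: -8.299999999999955
```

```bash
cat >> h.py <<'E'
def shot(n,name):
    C=cam(n); p,d=optics.grab_frame(n); p=p[:,:,::-1].copy(); cv2.imwrite(f"pics/{name}.png",p); np.savez(f"pics/{name}.npz",d=d,K=C[0],R=C[1],o=C[2]); return C,p,d
def load(name):
    z=np.load(f"pics/{name}.npz"); return (z["K"],z["R"],z["o"]),cv2.imread(f"pics/{name}.png"),z["d"]
E
python3 - <<'E'
from h import *
ctrl.move_l([165,-551,530],vel=300)
R=yaw(np.radians(1.0))
ctrl.move_ptp([448,78,530],R)
ctrl.move_l([448,40,220],vel=300)
C,p,d=shot("wrist","w1")
X=cloud(C,d);m=((X[...,2]>14)&(X[...,2]<40)&(d>0)&(abs(X[...,0]-448)<50)&(abs(X[...,1]-78)<50))
P=X[m&(X[...,2]>20)];print(len(P),cv2.minAreaRect(P[:,:2].astype(np.float32)),np.median(P[:,2]))
print(sensors.read_state()["t"],sensors.read_state()["force"])
E
```

```text
1557 ((448.0490417480469, 77.15135192871094), (39.947757720947266, 49.791404724121094), 3.2600042819976807) 24.206845199400846
4.85 [-0.43336971 -0.80628145  0.33875748]
```

View pics/w1.png

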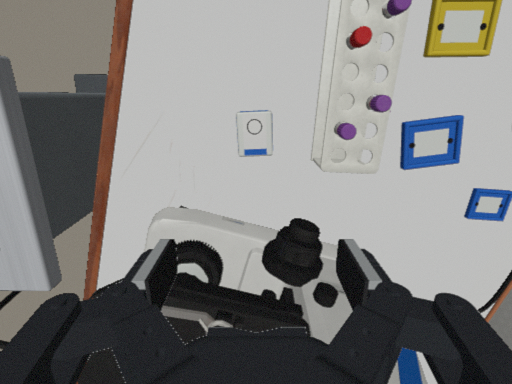

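Wrist view: carrier at (255,133), ring up (+y) and stripe down. The blue nest is at (432,143), the decoy at (488,204), and both fingers are clear. Refining from this frame, then grasping.

```bash
python3 - <<'E'
from h import *
C,p,d=load("w1"); X=cloud(C,d); hsv=cv2.cvtColor(p,cv2.COLOR_BGR2HSV)
blue=cv2.inRange(hsv,(100,100,60),(130,255,255))
m=np.zeros_like(blue);m[105:178,392:472]=blue[105:178,392:472]
print("nest",rect(C,m,11)); Q=X[(m>0)&(X[...,2]>8)&(X[...,2]<14)]; print("nest depth",len(Q),cv2.minAreaRect(Q[:,:2].astype(np.float32)))
# pocket via inner contour
cs,h=cv2.findContours(m,cv2.RETR_CCOMP,cv2.CHAIN_APPROX_NONE)
i=max([k for k in range(len(cs)) if h[0][k][3]>=0],key=lambda k:cv2.contourArea(cs[k])); P=onplane(C,cs[i][:,0],6)[:,:2].astype(np.float32);print("pocket",cv2.minAreaRect(P))
s=np.zeros_like(blue);s[145:160,240:275]=blue[145:160,240:275]
print("stripe",rect(C,s,24))
g=cv2.cvtColor(p,cv2.COLOR_BGR2GRAY); r=np.zeros_like(g);r[116:137,244:266]=(g[116:137,244:266]<140); print("ring",rect(C,r,24))
P=X[(abs(X[...,2]-24)<2.5)&(d>0)&(abs(X[...,0]-448)<40)&(abs(X[...,1]-78)<40)];print("top",cv2.minAreaRect(P[:,:2].astype(np.float32)))
E
```

```text
nest (array([657.29095459,  69.44707489]), (69.69882202148438, 57.40599060058594), 8.486699104309082)
nest depth 936 ((659.3768310546875, 69.1591796875), (67.73121643066406, 56.96613311767578), 8.472118377685547)
pocket ((660.1943359375, 68.5864486694336), (51.238521575927734, 33.20463943481445), 8.407038688659668)
stripe (array([449.42456055,  57.56542969]), (24.209230422973633, 5.812952518463135), 0.9992766380310059)
ring (array([446.98934937,  86.01514435]), (16.510807037353516, 15.664570808410645), 45.74947738647461)
top ((448.032958984375, 77.16416931152344), (39.821998596191406, 49.78630828857422), 3.406792402267456)
```

```bash
python3 - <<'E'
from h import *
R=yaw(np.radians(3.4))
ctrl.gripper_to(62)
ctrl.move_l([448,77.2,70],R,vel=250)
print(ctrl.move_l([448,77.2,31],vel=60,threshold=8), sensors.read_state()["eef_pos"].round(1))
ctrl.gripper_to(30,force=40); s=sensors.read_state();print("w",s["grip_width"],s["force"].round(1))
ctrl.move_l([448,77.2,160],vel=150)
Rn=yaw(np.radians(98.5))
ctrl.move_ptp([659,69.2,160],Rn)
ctrl.move_l([659,69.2,90],vel=150)
s=sensors.read_state();print("w",s["grip_width"],s["eef_pos"].round(1),s["t"])
shot("wrist","w2")
E
```

```text
False [448.1  77.2  30.9]
w 39.233554211254024 [-0.4 -0.4  2.1]
w 38.87460002022928 [659.3  69.2  90.5] 10.2083
```

View pics/w2.png

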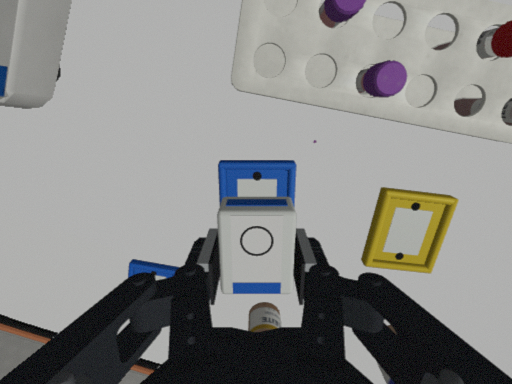

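Wrist view: carrier held square (219–295 px) and centred laterally over the blue nest (219–295), with the ring towards the rack. Lowering.

```bash
python3 - <<'E'
from h import *
ctrl.move_l([659,69.2,48],vel=100)
print(ctrl.move_l([659,69.2,36.3],vel=25,threshold=6)); s=sensors.read_state();print(s["eef_pos"].round(1),s["force"].round(1))
ctrl.gripper_to(58)
ctrl.move_l([659,69.2,140],vel=150)
# back off toward robot to see the nest
C,p,d=shot("wrist","w3"); X=cloud(C,d)
m=(d>0)&(abs(X[...,0]-659)<45)&(abs(X[...,1]-69)<40)
T=X[m&(X[...,2]>26)&(X[...,2]<36)]; print("carrier",len(T),cv2.minAreaRect(T[:,:2].astype(np.float32)),T[:,2].min(),np.median(T[:,2]))
A=np.c_[T[:,:2]-T[:,:2].mean(0),np.ones(len(T))];print("tilt",np.linalg.lstsq(A,T[:,2],rcond=None)[0])
print(s["t"])
cv2.imwrite("pics/w3c.png",cv2.resize(p[100:360,130:400],None,fx=2,fy=2))
E
```

```text
True
[659.5  69.2  37.6] [0.2 0.5 3.4]
carrier 2457 ((658.6812133789062, 68.06880950927734), (49.462066650390625, 39.91312789916992), 8.486032485961914) 26.266788152160018 30.16788385037964
tilt [6.83049314e-03 2.56698092e-03 3.00968805e+01]
11.275
```

View pics/w3c.png

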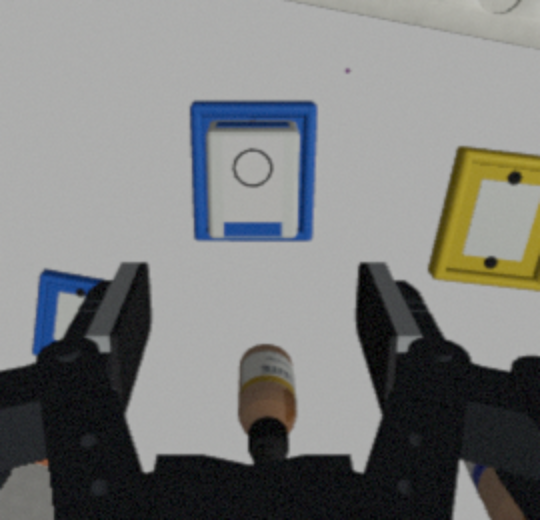

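The carrier sits flat in the blue nest (top at z 30.1, tilt under 0.5°), with the ring at full-frame pixel (256.5,184). Now the pen.

```bash
python3 - <<'E'
from h import *
C,p,d=load("w3"); g=cv2.cvtColor(p,cv2.COLOR_BGR2GRAY); m=np.zeros_like(g); m[172:196,243:270]=g[172:196,243:270]<130
print("ring",rect(C,m,30))
ctrl.move_l([640,80,235],vel=250)
ctrl.move_ptp([450,262,235],yaw(np.radians(90)))
C,p,d=shot("wrist","w4"); X=cloud(C,d); hsv=cv2.cvtColor(p,cv2.COLOR_BGR2HSV)
o=cv2.inRange(hsv,(4,120,80),(20,255,255)); o[:, :150]=0;o[:,360:]=0
v,u=np.nonzero(o); print("orange px",len(u),u.min(),u.max(),v.min(),v.max(),"med col",np.median(u))
P=X[(o>0)&(d>0)];print("orange z",P[:,2].min(),P[:,2].max())
for z0 in range(80,122,6):
    q=P[(P[:,2]>=z0)&(P[:,2]<z0+6)]
    if len(q): print(z0,q[:,:2].min(0).round(1),q[:,:2].max(0).round(1))
q=X[(d>0)&(X[...,2]>124)&(X[...,2]<140)&(abs(X[...,0]-436)<40)&(abs(X[...,1]-262)<40)];print("cap",len(q),q.mean(0) if len(q) else 0, np.ptp(q,0) if len(q) else 0)
print(sensors.read_state()["t"])
E
```

```text
ring (array([650.43475342,  66.695755  ]), (16.794322967529297, 16.780672073364258), 52.63108825683594)
orange px 3654 150 359 10 184 med col 255.0
orange z -681.1383089613228 124.78080962079392
80 [426.9 256.2] [428.8 266. ]
86 [426.6 256.3] [428.5 267.8]
92 [426.8 256.3] [429.9 268.7]
98 [426.4 256.4] [430.1 269.4]
104 [426.4 256.5] [430.3 269.2]
110 [426.6 252.2] [435.7 271.6]
116 [427.  252.3] [444.3 271.5]
cap 235 [435.64321146 261.80011312 130.94253479] [13.11436986 13.6242685   9.20602255]
14.1083
```

View pics/w4.png

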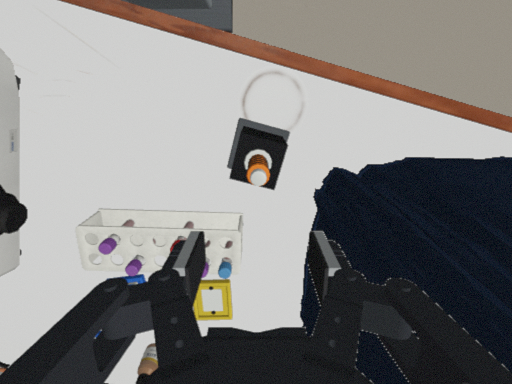

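Pen upright in its stand at px (258,170); its axis is at about (436.2, 261.9). The bag is to the right but clear. Grasping with the fingers closing along y.

```bash
python3 - <<'E'
from h import *
R=yaw(np.radians(90))
ctrl.gripper_to(48)
ctrl.move_l([436.2,261.9,180],R,vel=150)
print(ctrl.move_l([436.2,261.9,108],vel=80,threshold=6))
ctrl.gripper_to(12,force=50); s=sensors.read_state();print("w",s["grip_width"],s["force"].round(1),s["eef_pos"].round(1))
ctrl.move_l([436.2,261.9,232],vel=100)
s=sensors.read_state();print("w",s["grip_width"],s["force"].round(1))
ctrl.move_l([650.4,66.9,232],vel=150)
ctrl.move_l([650.4,66.9,150],vel=100)
s=sensors.read_state();print("w",s["grip_width"],s["eef_pos"].round(1),s["t"])
C,p,d=shot("wrist","w5"); C2,p2,d2=shot("side","s5")
a=cv2.resize(p[60:310,150:370],None,fx=2.2,fy=2.2); 
u,v=(C2[0]@(C2[1].T@(np.array([650,67,70])-C2[2]))); 
pr=C2[0]@(C2[1].T@(np.array([650.,67,70])-C2[2])); c=(pr[:2]/pr[2]).astype(int);print(c)
b=cv2.resize(p2[c[1]-55:c[1]+55,c[0]-35:c[0]+35],(350,550),interpolation=cv2.INTER_CUBIC)
cv2.imwrite("pics/m5.png",np.hstack([cv2.resize(a,(444,550)),b]))
E
```

```text
False
w 18.732861398985257 [-0.4 -0.8  4. ] [436.7 262.1 108.8]
w 18.852802735353915 [-0.4 -0.2 -0.5]
w 19.180465979261605 [651.1  66.9 150.9] 20.7583Traceback (most recent call last):
  File "<stdin>", line 14, in <module>
ValueError: too many values to unpack (expected 2)
```

```bash
python3 - <<'E'
from h import *
C,p,d=load("w5"); C2,p2,d2=load("s5")
def pr(C,X): q=C[0]@(C[1].T@(np.array(X,float)-C[2])); return q[:2]/q[2]
for z in(54,76,140): print(z,pr(C,[651.1,66.9,z]).round(1),pr(C2,[651.1,66.9,z]).round(1))
print("ring",pr(C,[650.4,66.7,30]).round(1),pr(C2,[650.4,66.7,30]).round(1))
c=pr(C2,[650,67,60]).astype(int); w=pr(C,[650,67,60]).astype(int); print(c,w)
b=cv2.resize(p2[c[1]-50:c[1]+30,c[0]-25:c[0]+25],(350,560),interpolation=cv2.INTER_CUBIC)
a=cv2.resize(p[w[1]-70:w[1]+70,w[0]-55:w[0]+55],(440,560),interpolation=cv2.INTER_CUBIC)
cv2.imwrite("pics/m5.png",np.hstack([a,b]))
E
```

```text
54 [257.6 196.3] [225.  194.6]
76 [257.7 206.5] [224.5 187.5]
140 [258.4 252.7] [222.7 165.7]
ring [257.2 186.4] [225.8 201.9]
[225 192] [257 197]
```

View pics/m5.png

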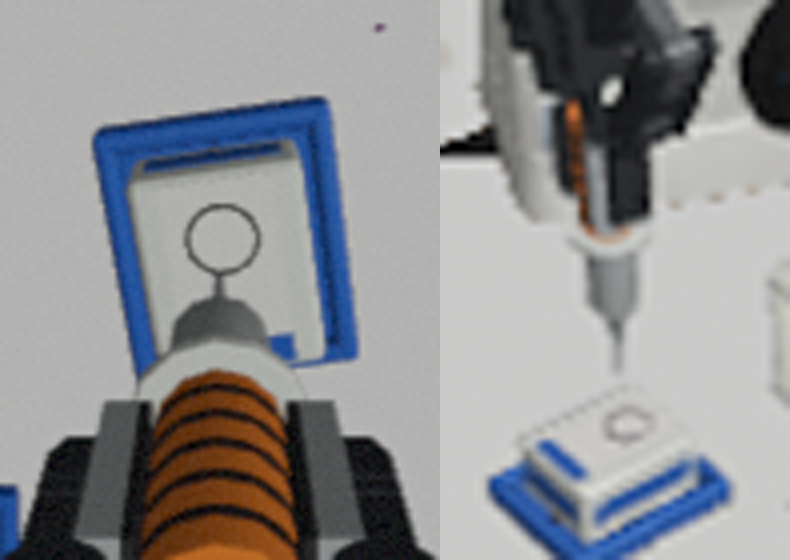

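Wrist crop: the tip reaches the ring's near edge at (219,274), with the ring centre at (222,239). Side crop: tip (617,372), ring centre (630,426), pen upright. Relative to calibration, the tip needs roughly +1.2 mm in y and -1 mm in x. Descending partway and rechecking.

```bash
python3 - <<'E'
from h import *
s=sensors.read_state(); print(s["eef_pos"].round(2))
ctrl.move_l([649.6,68.0,135.5],vel=30); ctrl.hold(.3)
s=sensors.read_state(); e=s["eef_pos"]; print(e.round(2),s["force"].round(2),s["grip_width"],s["t"],s["eef_rot"][:,2].round(4))
C,p,d=shot("wrist","w6"); C2,p2,d2=shot("side","s6")
def pr(C,X): q=C[0]@(C[1].T@(np.array(X,float)-C[2])); return q[:2]/q[2]
t=[e[0],e[1],e[2]-96.8]; w=pr(C,t); c=pr(C2,t); print("pred tip",t,w.round(1),c.round(1),"ring",pr(C,[650.4,66.9,30]).round(1),pr(C2,[650.4,66.9,30]).round(1))
w=w.astype(int);c=c.astype(int);print("crop origins",w-[20,28],c-[20,28])
f=lambda p,c:cv2.resize(p[c[1]-28:c[1]+28,c[0]-20:c[0]+20],(400,560),interpolation=cv2.INTER_CUBIC)
cv2.imwrite("pics/m6.png",np.hstack([f(p,w),f(p2,c)]))
E
```

```text
[651.28  66.85 151.33]
[649.77  68.   135.76] [-0.18 -0.36  0.09] 18.793390607116624 21.7917 [ 5.e-04 -0.e+00 -1.e+00]
pred tip [np.float64(649.7655775147947), np.float64(67.99960234760688), np.float64(38.96037402791562)] [257.5 196.6] [226.1 199.4] ring [256.2 193.6] [225.9 202. ]
crop origins [237 168] [206 171]
```

View pics/m6.png

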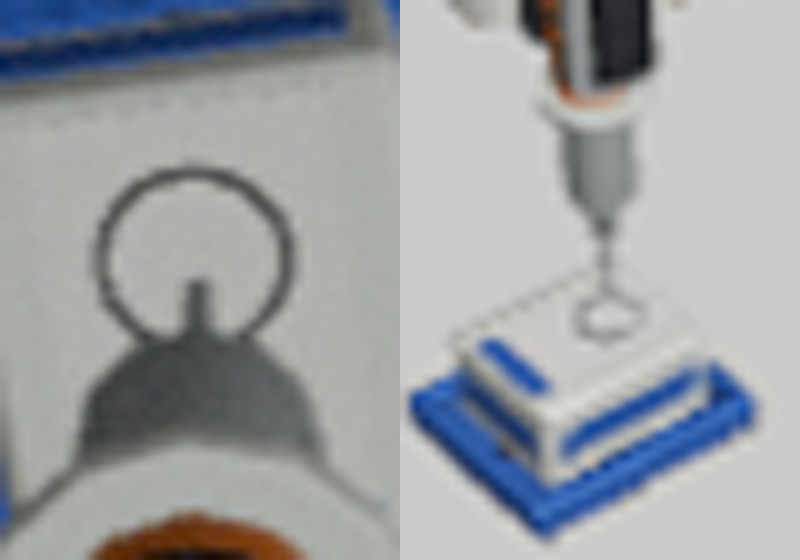

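Wrist crop: tip (199,280), ring centre (196,258). Side crop: tip (606,290), ring (610,315). The two views agree that the tip is within about 1 mm of the ring centre. Lowering about 4 mm and doing a last check.

```bash
python3 - <<'E'
from h import *
print(ctrl.move_l([649.8,67.6,131.3],vel=10,threshold=3)); ctrl.hold(.8)
s=sensors.read_state(); e=s["eef_pos"]; print(e.round(2),s["force"].round(2),s["grip_width"],s["t"],abs(s["qvel"]).max())
C,p,d=shot("wrist","w7"); C2,p2,d2=shot("side","s7"); X=cloud(C,d)
def pr(C,X): q=C[0]@(C[1].T@(np.array(X,float)-C[2])); return q[:2]/q[2]
t=[e[0],e[1],e[2]-96.8]; w=pr(C,t); c=pr(C2,t); print("pred tip",t,w.round(1),c.round(1),"ring",pr(C,[650.4,67,30]).round(1),pr(C2,[650.4,67,30]).round(1))
w=w.astype(int);c=c.astype(int);print("crop origins",w-[20,28],c-[20,28])
f=lambda p,c:cv2.resize(p[c[1]-28:c[1]+28,c[0]-20:c[0]+20],(400,560),interpolation=cv2.INTER_CUBIC)
cv2.imwrite("pics/m7.png",np.hstack([f(p,w),f(p2,c)]))
T=X[(d>0)&(abs(X[...,0]-640)<9)&(abs(X[...,1]-67)<12)];print("top z by carrier end",np.median(T[:,2]))
E
```

```text
False
[649.78  67.57 131.27] [-0.96 -0.18 -0.43] 18.830050998291554 23.2667 0.0014978107746746047
pred tip [np.float64(649.7772941363635), np.float64(67.56794985188375), np.float64(34.46914489288345)] [257.5 196.6] [226.1 200.7] ring [256.8 195.5] [225.9 202. ]
crop origins [237 168] [206 172]
top z by carrier end 179.32463322120725
```

View pics/m7.png

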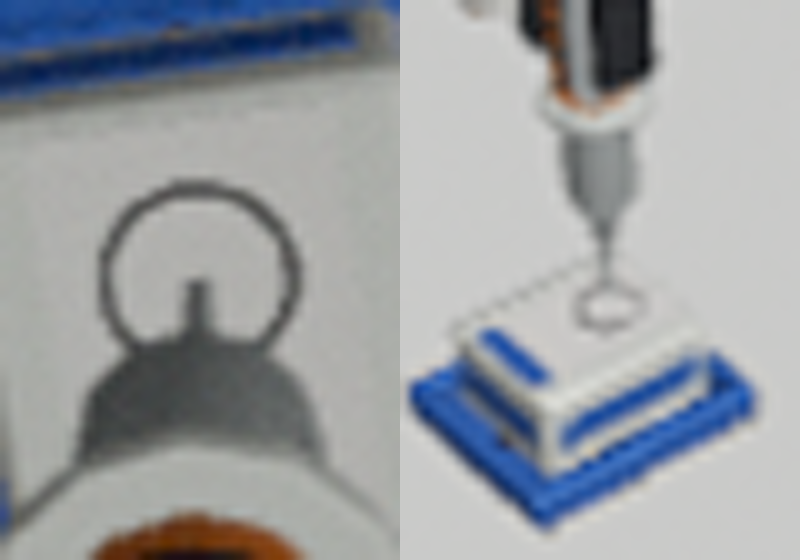

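Last picture: wrist tip (198,280) against ring (200,276); side tip (605,284) against ring (610,306). Both put the tip over the ring's middle, about 4–6 mm up. The views disagree by about ±1 mm in x, in opposite senses. I'll nudge to the compromise, 1 mm higher, and finish.

```bash
python3 - <<'E'
from h import *
ctrl.move_l([650.2,67.6,132.3],vel=10); ctrl.hold(1.0)
s=sensors.read_state(); print(s["eef_pos"].round(2),s["force"].round(2),s["grip_width"],s["t"],abs(s["qvel"]).max())
p,d=optics.grab_frame("top"); X=cloud(cam("top"),d); m=np.zeros(d.shape,bool); m[185:228,210:305]=1; P=X[m&(d>0)&(X[...,2]>35)&(X[...,2]<62)]
print("rack",len(P),np.round(cv2.minAreaRect(P[:,:2].astype(np.float32))[0],1))
ctrl.finish_job()
E
```

```text
[650.21  67.59 132.3 ] [-1.08  0.51 -0.98] 19.040956705722788 24.625 0.0013834926071899754
rack 906 [551.4 142.4]
the job is handed in; nothing more can be done
```

I handed the job in with the pen held still above the ring. The carrier sits in the blue nest, and the whole job took 24.6 s of the 64 s allowed.

- **Carrier:** its top is at z 30.1 mm, with about 0.4° of tilt. It is square to the blue nest at 8.5° and has been released.
- **Pen:** I drew it straight up out of the stand and carried it over the rack with the needle about 135 mm above the table. It is now held still, with the tip about 5.5 mm above the glass. The force readings stayed around 1 N, with no sign of contact.
- **Disagreement on the tip:** before the last move, the wrist and side views put it about 1 mm off the ring centre in x, in opposite directions. They also gave different heights: about 2 mm from the wrist view at worst, 4.5 mm from the arm geometry and 6.5 mm from the side view. I split the difference in x (+0.4 mm) and raised the tip 1 mm. I took no close-up picture after that.
- **Rack and bottles:** the rack's measured centre is the same as at the start (551.4, 142.4). I did not re-measure the bottles, but no path went near them.

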